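Reset the tripped bench tester through its guarded well

TASK

The bench tester has tripped. With a fingertip, push its sliding guard fully open, reach down into the well beneath and press the sunken reset key fully down for about a second, let it come up, then push the guard fully shut again. Only touch and push, never lift or shift anything: leave the tester standing where it is, and leave the load box beside it, that box's own sunken key and the things lying around alone.

Things in the scene. Friction and masses are not known exactly. Their poses are not given: they have to be found in the camera images.
- tester: bench tester, white housing 150 (x) by 200 (y) by 62 mm high, 3.5 kg, standing loose on the bench, either left or right of the load box; the one with a sliding guard between two low aluminium rails (6 mm high, 10 mm wide, along y) and a dark display (8 mm high) on its top. Origin: centre of its underside; x points to its rear (away from the robot at yaw 0), y to its left along the guard's travel, z up
- guard (a joint): sliding guard on the tester's top: grey plastic, 60 by 60 mm and 14 mm high. 0 = shut (covers the reset well), 0.080 m = fully open, at its stop; grows as it moves along the tester's +y. Starts shut or up to 12 mm open. Slides with about 1.5 N and stays where it is left
- guard_hollow (a point): centre of the floor of the square finger hollow in the guard's top: hollow 44 by 44 mm, 11 mm deep, open upward, walls 8 mm thick; push a fingertip against its walls to slide the guard. Moves with the guard; the floor is 65.5 mm above the bench; axes as the tester
- reset_well (a point): centre of the mouth of the reset well, level with the tester's top (62 mm above the bench), 30 mm toward -x and 45 mm toward -y from the tester's middle: square well 42 by 42 mm, 32 mm deep, sides along the tester's x and y; axes as the tester
- reset_key_top (a point): middle of the top of the sunken round reset key (black, 24 mm diameter), in the centre of the reset well, 20 mm below the mouth when up
- reset_key (a joint): reset key: 0 = up, 0.006 m = fully down; spring, begins to move at 1.5 N and is fully down at 5 N; springs back when released
- load_box: load box, a bystander: same white housing, 150 by 200 by 62 mm, 3.5 kg, loose, with six aluminium fins 16 mm high and an open, unguarded well of the same size; origin: centre of its underside; axes as the tester's
- load_key (a joint): the square key sunk in the load box's well, 0 = up, 0.006 m = fully down: must not be pressed
- screwdriver: loose screwdriver lying on the bench, a bystander, about 200 mm long; handle toward its -x; its origin lies on the bench below it
- spool: loose spool of solder (dark flanges, grey winding) standing on the bench, a bystander, 60 mm diameter, 40 mm high; origin: centre of its underside
- meter: loose grey hand-held meter lying on its back, a bystander, 165 by 80 by 40 mm; origin: centre of its underside
Mind the look-alikes: they are no part of the job. What is shaped like the tester but green is not meant.

How it is judged:
By the outcome, as a careful person would: the job done as asked, in the order asked, and still so for the second after the job is handed in, with the robot touching nothing.
It also fails if it takes over 56 s, if anything falls off the work surface, if the arm or the gripper's body presses on something with over 40 N, if the wrist force passes 120 N, or if a joint passes its speed limit or range.

ROBOT

A 6-joint arm with a two-finger parallel gripper is mounted at the origin on the work surface. World frame = base frame: x ahead of the robot, y to its left, z up, the work surface at z = 0. Lengths are in m, angles in rad, forces in N, time in s.
With the tool pointing down it reaches from about 0.375 to 0.9 m from the base axis. Payload 3.1 kg.
Tool frame: the origin (TCP) lies midway between the tips of the shut fingers; the grasp point (between the pads) lies 19 mm behind it (manip.hold_point_z is the distance from the TCP to the grasp point, in m); x points along the fingers, y is the direction in which the jaws open and shut, and the axes are right-handed (so a half turn about x gives the same grasp; the last joint's range is limited). The gripper opens to 85 mm and grips with 20 to 120 N. Pads are 22 mm wide; open, the fingers measure 114 mm over their backs; the gripper's body (76 mm by 85 mm) begins 54 mm behind the grasp point. The pads swing forward as they close: fully open they stand 13 mm farther back than shut.
Start: joints at [-1.528, 0.527, 1.433, -0, 1.181, -0.178], TCP at [0.137, -0.61, 0.231] pointing down, gripper open.
Joint ranges: [-3.08, 3.08], [-0.75, 2.2], [0.22, 2.44], [-1.43, 4.57], [0, 2.65], [-2.85, 2.85]. Speed limits (rad/s): [2.79, 2.79, 3.14, 3.14, 3.14, 3.14].

INTERFACE

Orientations are given as a unit quaternion [x, y, z, w].
In Python, from station import manip, snapshot gives the robot as it stands.
- The arm moves only by the tool play_rows, never from a script. Its argument "series" is a list of rows, each a list of 4 numbers: the shift along the tool's x, y, z in m, then the turn about the tool's x in degrees. In form: [[tx, ty, tz, spin], ...]. A call has 1 to 20 rows; each row is the pose to reach, as a shift and turn from the pose measured when the call began, along the tool's axes at that moment; what a row does not reach only later rows make up. A row lasts 1/10 s, in which the tool goes at most 50 mm and 8.59 degrees, less where a joint would pass 70% of its speed; a pose out of reach is approached as far as the arm can. A call with a gripper value outside its range is refused whole. "claw" is the opening in per cent of the stroke, from 0 (shut) to 100 (fully open), set as the call begins (left out, the last holds). The fingers move at their own pace and stop on an object; "force" is the grip in N (left out, the last holds). Time passes only in rows, so rows that repeat a pose let the fingers close. It gives the time, the measured TCP pose, the force and the opening at its end, in the units of the state.
- manip.sense(): the state, without advancing time (a new reading comes with each control period).
- snapshot(name): name is "scene" or "top" or "wrist"; returns a dict with "image" (400x640x3 uint8, blue, green, red), "depth" (400x640 float32, m along the optical axis (not along the pixel's ray), 0 where there is no reading), "fov_y" (degrees; the focal length in pixels is half the picture's height over the tangent of half this angle, whatever the lens; pixels are square), "cx", "cy" (the principal point, pixels), "R" (3x3) and "t" (3): a world point X has camera coordinates R X + t. Camera axes: x right, y down, z forward; pixel columns grow to the right and rows downward; lengths in m; the calibration is good to about 2 mm. The wrist camera is an equidistant fisheye: a pixel r from the principal point sees the ray r / f radians off the axis. A picture is of the moment at which its call begins.
- manip.sign_off(): hands the job in, once; it reports no verdict.
The state is a dict: "t": time; "q": joint angles; "qd": joint speeds; "tau": joint torques, N m; "tcp_pos": TCP position; "tool_rot": TCP orientation; "force": force on the tool from outside, world axes, zero at the start; "ft_torque": the same for the moment, N m; "finger_gap": opening from 0.0 (shut) to 1.0 (fully open).
Only numpy, scipy, OpenCV 4.12 (cv2) and the standard library are available. Lean on these libraries where they do the work, as an engineer would, in place of code of your own. Each camera call takes 0.05 s, during which the arm holds its last target.

## Working session

There is one attempt and no reset: what is moved stays moved. The work goes in short steps, Python scripts to look and compute and a tool call to move; the robot and the scene stay as the last step left them, time stands still between calls to the robot, and variables do not carry over. Pictures are saved under pics/ and viewed, and the job is handed in when it is done.

Besides the shell and the picture viewer there is one more tool, called after "Request:" as name(argument=value, ...), one argument or row to a line, values as JSON. play_rows: Moves the arm, as the interface text tells. Its arguments: {"type":"object","properties":{"series":{"type":"array","items":{"type":"array","items":{"type":"number"}}},"claw":{"type":"number"},"force":{"type":"number"}},"required":["series"]}

```bash
ls; mkdir -p pics; cat > h.py <<'E'
import numpy as np, cv2
from station import manip, snapshot
def f_of(s): return 200/np.tan(np.radians(s["fov_y"])/2)
def world(s,u,v,z=None,d=None):
    f=f_of(s);R=np.array(s["R"]);t=np.array(s["t"])
    r=np.array([(u-s["cx"])/f,(v-s["cy"])/f,1.0]);c=-R.T@t
    w=R.T@r
    if d is not None: return c+w*d
    return c+w*(z-c[2])/w[2]
def cloud(s):
    f=f_of(s);R=np.array(s["R"]);t=np.array(s["t"])
    v,u=np.mgrid[0:400,0:640]; d=s["depth"]
    P=np.stack([(u-s["cx"])/f*d,(v-s["cy"])/f*d,d],-1)
    return (P-t)@R
E
python3 - <<'E'
from h import *
for n in ("scene","top","wrist"):
    s=snapshot(n); cv2.imwrite(f"pics/{n}0.png",s["image"]); np.savez(f"/tmp/{n}0.npz",**s)
    R=np.array(s["R"]);print(n,s["fov_y"],s["cx"],s["cy"],-R.T@np.array(s["t"]),(s["depth"]>0).mean())
st=manip.sense();print(st)
E
```

```text
pics
scene 56.44377943940383 320.8488085288079 202.3048355003894 [ 1.17758848 -0.63252146  0.64719089] 0.996109375
top 45.01257797893521 322.9396953430026 196.83838723538216 [ 0.26918708 -0.02883471  1.63781943] 0.995921875
wrist 65.70646984690485 319.78061891449124 201.36701266256227 [ 0.2049087  -0.59327001  0.37331564] 0.99096875
{'t': 0.15, 'q': array([-1.52844719e+00,  5.28312517e-01,  1.43359620e+00, -8.16842261e-06,
        1.18142287e+00, -1.78460464e-01]), 'qd': array([-8.00060469e-04, -1.54452816e-03, -2.05583393e-03, -7.07385251e-05,
       -1.00453032e-03,  6.70842896e-04]), 'tau': array([ 1.80392390e-04, -4.42743623e+01, -1.78276062e+01, -2.64482687e-04,
        5.60440021e-03,  1.82118197e-05]), 'tcp_pos': array([ 0.13691423, -0.60925505,  0.23052538]), 'tool_rot': array([ 0.70284037,  0.07852411, -0.70276209,  0.07729698]), 'force': array([-0.02455849, -0.35253194, -0.76023909]), 'ft_torque': array([ 0.03606527, -0.05690087, -0.05014234]), 'finger_gap': 0.9945332752794418}
```

View pics/top0.png

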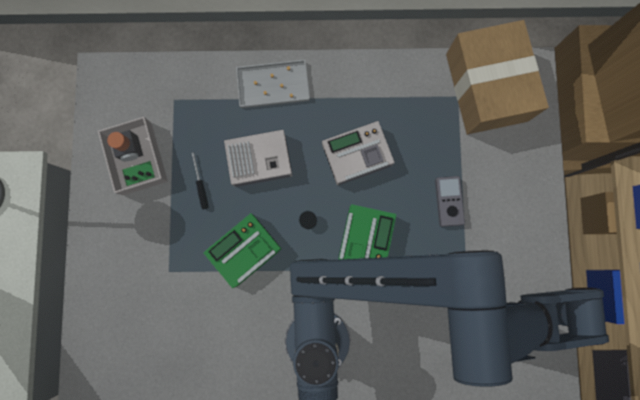

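View pics/scene0.png

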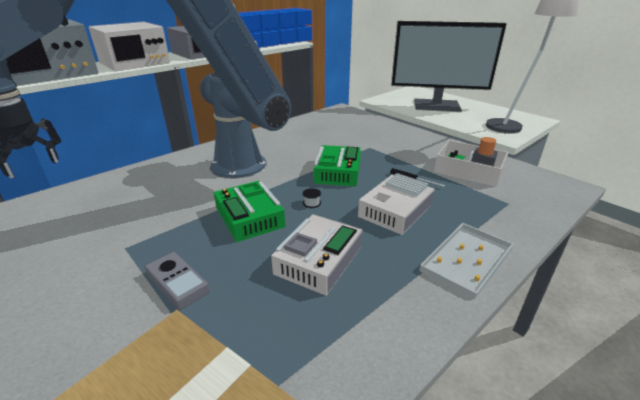

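View pics/wrist0.png

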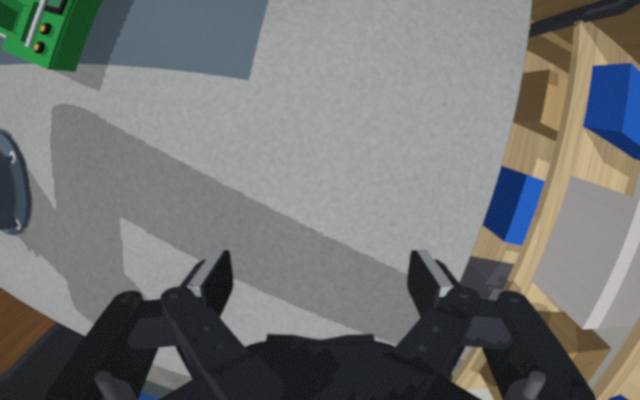

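Top view candidates: white unit with guard and dark display at (358,152), white finned load box at (258,157), and green look-alikes at (243,250) and (368,235). By the description the tester is the one at (358,152). Next I check it in a close crop and measure it.

```bash
python3 - <<'E'
from h import *
out=[]
for n,(u0,u1,v0,v1) in (("top",(310,410,110,195)),("scene",(260,375,205,300))):
    s=dict(np.load(f"/tmp/{n}0.npz"));im=s["image"]
    c=cv2.resize(im[v0:v1,u0:u1],None,fx=5,fy=5,interpolation=cv2.INTER_CUBIC);cv2.imwrite(f"pics/{n}_crop.png",c)
    P=cloud(s)[v0:v1,u0:u1].reshape(-1,3);col=im[v0:v1,u0:u1].reshape(-1,3).astype(int)
    z=P[:,2]
    print(n,np.histogram(z,bins=np.arange(-0.01,0.1,0.005)))
    # top surfaces
    m=(z>0.056)&(z<0.09)
    rect=cv2.minAreaRect((P[m][:,:2]*1000).astype(np.float32));print(rect)
    m=(z>0.058)&(z<0.0645); print(np.median(z[m]))
    g=P[(z>0.072)]; print('guard',cv2.minAreaRect((g[:,:2]*1000).astype(np.float32)),np.median(g[:,2]),len(g))
E
```

```text
top (array([ 480, 2163, 2319,  594,   48,   16,   18,   11,   20,   19,   20,
         27,   90,  496,  957,  659,  370,  115,   19,    3,    0]), array([-0.01 , -0.005,  0.   ,  0.005,  0.01 ,  0.015,  0.02 ,  0.025,
        0.03 ,  0.035,  0.04 ,  0.045,  0.05 ,  0.055,  0.06 ,  0.065,
        0.07 ,  0.075,  0.08 ,  0.085,  0.09 ,  0.095]))
((620.8867797851562, -139.47283935546875), (153.21192932128906, 200.75152587890625), 19.685998916625977)
0.061477013938355626
guard ((483.91943359375, -135.82127380371094), (202.06716918945312, 435.1933898925781), 88.42222595214844) 0.07474731752554654 365
scene (array([   0, 2260, 3206,  177,  179,  198,  186,  201,  187,  194,  195,
        212,  215,  296, 1849,  723,  442,  166,    0,    0,    0]), array([-0.01 , -0.005,  0.   ,  0.005,  0.01 ,  0.015,  0.02 ,  0.025,
        0.03 ,  0.035,  0.04 ,  0.045,  0.05 ,  0.055,  0.06 ,  0.065,
        0.07 ,  0.075,  0.08 ,  0.085,  0.09 ,  0.095]))
((600.9784545898438, -127.34898376464844), (331.7630615234375, 298.59295654296875), 48.10444259643555)
0.06163825734012814
guard ((852.7754516601562, -396.7012939453125), (154.0083465576172, 787.8705444335938), 42.959285736083984) 0.07552814045847162 345
```

```bash
python3 -c "
import cv2;print(cv2.imread('pics/top_crop.png').shape,cv2.imread('pics/scene_crop.png').shape)"
```

```text
(425, 500, 3) (475, 575, 3)
```

View pics/top_crop.png

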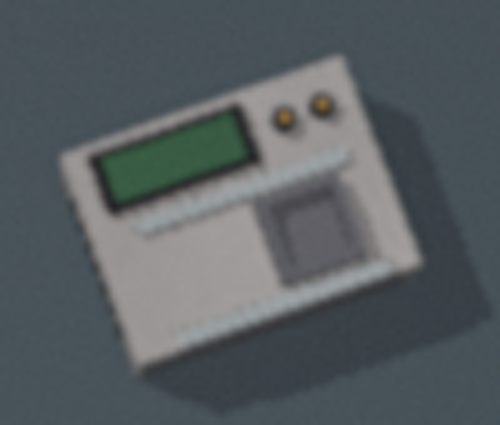

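View pics/scene_crop.png

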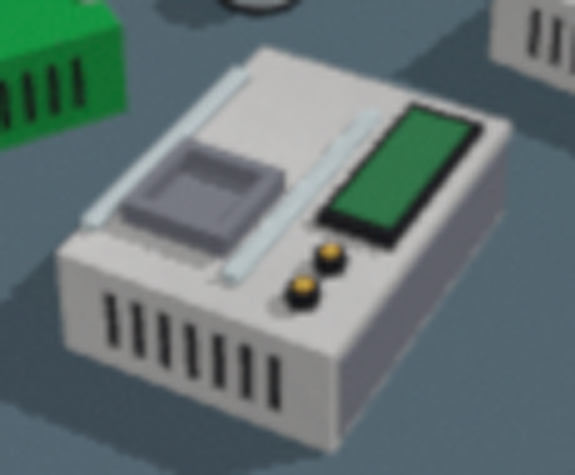

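The crop confirms it: grey guard with a hollow between two rails, dark display, near-shut guard at the right (top px about (373,157)). The rough housing centre is (0.621,-0.139) with yaw of about 19.7°, and 153x201 mm matches the given size. Next I move above it for a close wrist view.

```bash
cat >> h.py <<'E'
from scipy.spatial.transform import Rotation as Ro
def rel(target, yaw_z=None):
    """shift in tool axes and spin to bring tool z horizontally to heading yaw_z (deg)"""
    st=manip.sense();R=Ro.from_quat(st["tool_rot"]).as_matrix()
    d=R.T@(np.array(target)-st["tcp_pos"]); 
    sp=None
    if yaw_z is not None:
        w=np.array([np.cos(np.radians(yaw_z)),np.sin(np.radians(yaw_z)),0]); l=R.T@w
        sp=np.degrees(np.arctan2(-l[1],l[2]))
    return np.round(d,4),sp
E
python3 - <<'E'
from h import *
st=manip.sense();R=Ro.from_quat(st["tool_rot"]).as_matrix();print(R.round(3))
s=dict(np.load("/tmp/wrist0.npz"));Rc=np.array(s["R"]);print("cam",R.T@(-Rc.T@s["t"]-st["tcp_pos"]),(R.T@Rc.T).round(3))
for y in (19.7,109.7,-70.3,199.7): print(y,rel([0.54,-0.14,0.24],y))
E
```

```text
[[-0.     0.219 -0.976]
 [ 0.002 -0.976 -0.219]
 [-1.    -0.002 -0.   ]]
cam [-0.1427678  -0.00094912 -0.06988765] [[-0.    -0.275  0.961]
 [ 1.     0.     0.   ]
 [-0.     0.961  0.275]]
19.7 (array([-0.0087, -0.3696, -0.4961]), np.float64(172.9516606487323))
109.7 (array([-0.0087, -0.3696, -0.4961]), np.float64(82.95161214442554))
-70.3 (array([-0.0087, -0.3696, -0.4961]), np.float64(-97.04838785557446))
199.7 (array([-0.0087, -0.3696, -0.4961]), np.float64(-7.048339351267691))
```

Request:
play_rows(
  series=[
    [-0.009,-0.353,-0.482,-7],
    [-0.009,-0.353,-0.482,-7],
    [-0.009,-0.353,-0.482,-7],
    [-0.009,-0.353,-0.482,-7],
    [-0.009,-0.353,-0.482,-7],
    [-0.009,-0.353,-0.482,-7],
    [-0.009,-0.353,-0.482,-7],
    [-0.009,-0.353,-0.482,-7],
    [-0.009,-0.353,-0.482,-7],
    [-0.009,-0.353,-0.482,-7],
    [-0.009,-0.353,-0.482,-7],
    [-0.009,-0.353,-0.482,-7],
    [-0.009,-0.353,-0.482,-7],
    [-0.009,-0.353,-0.482,-7],
    [-0.009,-0.353,-0.482,-7],
    [-0.009,-0.353,-0.482,-7],
    [-0.009,-0.353,-0.482,-7],
    [-0.009,-0.353,-0.482,-7],
    [-0.009,-0.353,-0.482,-7],
  ],
  claw=0,
  force=40,
)

```text
t: 2.05
tcp_pos: [0.5296, -0.1599, 0.2403]
tool_rot: [0.697, 0.121, -0.697, 0.12]
force: [-1.0, -0.2, 1.0]
finger_gap: 0.002
```

```bash
cat >> h.py <<'E'
def wray(s,u,v):
    f=f_of(s);dx,dy=u-s["cx"],v-s["cy"];r=np.hypot(dx,dy);th=r/f
    k=np.where(r>1e-9,np.sin(th)/np.maximum(r,1e-9),1/f)
    return np.stack([dx*k,dy*k,np.cos(th)],-1)
def wpt(s,u,v,z):
    R=np.array(s["R"]);c=-R.T@np.array(s["t"]);w=wray(s,np.float64(u),np.float64(v))@R
    return c+w*((z-c[2])/w[...,2])[...,None]
def wcloud(s):
    v,u=np.mgrid[0:400,0:640].astype(float);r=wray(s,u,v);d=s["depth"]
    P=r/r[...,2:]*d[...,None]
    return (P-np.array(s["t"]))@np.array(s["R"])
E
python3 - <<'E'
from h import *
s=snapshot("wrist"); np.savez("/tmp/wrist1.npz",**s); cv2.imwrite("pics/wrist1.png",s["image"])
P=wcloud(s);z=P[...,2]
print(np.histogram(z[(z>.03)&(z<.1)],bins=np.arange(.03,.1,.004)))
E
```

```text
(array([ 1776,  2901,  2380,   898,   856,   839,  1107, 10956, 17763,
        6272,  6156,  3891,  1084,   409,   415,   394,   389]), array([0.03 , 0.034, 0.038, 0.042, 0.046, 0.05 , 0.054, 0.058, 0.062,
       0.066, 0.07 , 0.074, 0.078, 0.082, 0.086, 0.09 , 0.094, 0.098]))
```

View pics/wrist1.png

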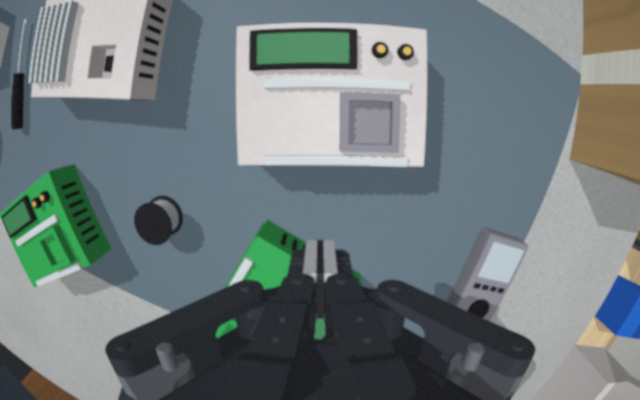

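Wrist view: tester at px (236–427, 25–167), guard at (341–400, 93–155), nearly shut, with its hollow visible. Spool at (157,218), meter at (490,270).

```bash
cat > meas.py <<'E'
from h import *
def measure(s,box=(215,450,10,185)):
    im=s["image"].astype(int);P=wcloud(s);z=P[...,2]
    u0,u1,v0,v1=box
    b=np.zeros(z.shape,bool);b[v0:v1,u0:u1]=1
    hsv=cv2.cvtColor(s["image"],cv2.COLOR_BGR2HSV)
    m=(b&(z>.05)&(z<.085)).astype(np.uint8)
    m=cv2.morphologyEx(m,cv2.MORPH_OPEN,np.ones((5,5),np.uint8))
    c=max(cv2.findContours(m,0,1)[0],key=cv2.contourArea)[:,0].astype(float)
    H=wpt(s,c[:,0],c[:,1],np.full(len(c),.062))[:,:2]
    r=cv2.minAreaRect((H*1000).astype(np.float32))
    (cx,cy),(a,bb),an=r
    if a>bb: an-=90
    an=(an+90)%180-90
    # guard: grey-purple: darker
    g=(b&(z>.055)&(z<.085)&(hsv[...,2]<175)&(hsv[...,1]<60)&(hsv[...,2]>70)).astype(np.uint8)
    g=cv2.morphologyEx(g,cv2.MORPH_OPEN,np.ones((5,5),np.uint8))
    gc=max(cv2.findContours(g,0,1)[0],key=cv2.contourArea)[:,0].astype(float)
    G=wpt(s,gc[:,0],gc[:,1],np.full(len(gc),.076))[:,:2]
    gr=cv2.minAreaRect((G*1000).astype(np.float32))
    return r,an,gr,c,gc,z
if __name__=="__main__":
    s=dict(np.load("/tmp/wrist1.npz"))
    r,an,gr,c,gc,z=measure(s);print(r,an);print(gr)
    im=s["image"].copy();cv2.drawContours(im,[c.astype(np.int32)],-1,(0,0,255),1);cv2.drawContours(im,[gc.astype(np.int32)],-1,(0,255,0),1)
    cv2.imwrite("pics/m1.png",cv2.resize(im[0:200,200:460],None,fx=3,fy=3))
    for n,(u,v) in dict(floor=(371,125),rim=(346,125),rimR=(395,125),top=(290,125),bench=(200,200)).items(): print(n,np.median(z[v-3:v+4,u-2:u+3]))
    for gx in ((np.array(r[0])),): 
        a=np.radians(an);M=np.array([[np.cos(a),np.sin(a)],[-np.sin(a),np.cos(a)]])
        print("guard in tester",M@(np.array(gr[0])-gx))
E
python3 meas.py
```

```text
((621.5305786132812, -139.3218231201172), (151.4028778076172, 200.42481994628906), 19.587133407592773) 19.587133407592773
((606.2145385742188, -184.95635986328125), (61.748409271240234, 60.789031982421875), 19.84153175354004)
floor 0.06581753997234996
rim 0.07695886454692602
rimR 0.07695037058908032
top 0.06226465309882738
bench 0.0008380524092507807
guard in tester [-29.72826556 -37.85924263]
```

View pics/m1.png

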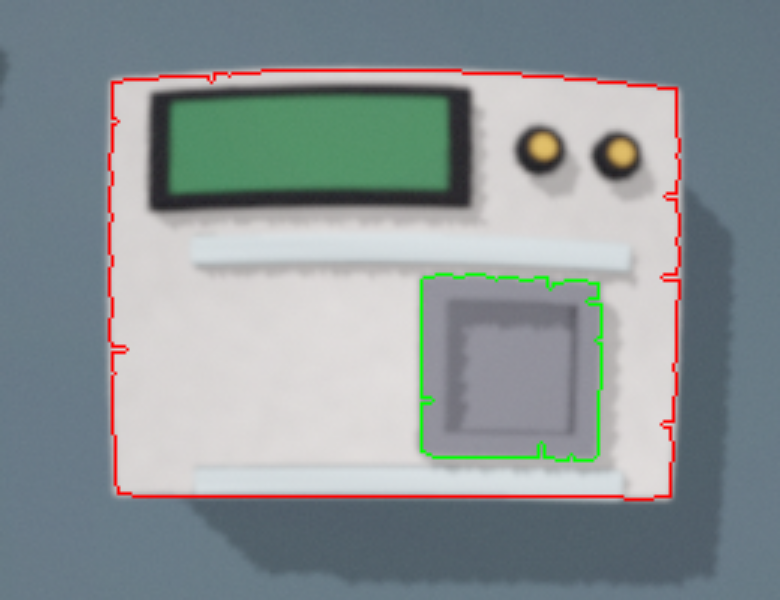

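Tester (0.6215,-0.1393), yaw 19.6°. Guard centre is at tester-frame (-30,-38) mm, so it is about 7 mm open. Heights (floor 65.8, rim 77, top 62.3, bench 0.8) and sizes match the text.

```bash
cat >> h.py <<'E'
TC=np.array([0.6215,-0.1393]);YAW=19.65
_a=np.radians(YAW);TR=np.array([[np.cos(_a),-np.sin(_a)],[np.sin(_a),np.cos(_a)]])
def T(x,y,z): return np.r_[TC+TR@np.array([x,y]),z]
def inT():
    st=manip.sense();p=TR.T@(st["tcp_pos"][:2]-TC);F=np.r_[TR.T@st["force"][:2],st["force"][2]]
    return np.r_[p,st["tcp_pos"][2]].round(4),F.round(2),st["t"]
E
python3 - <<'E'
from h import *
print(inT(),rel(T(-.03,-.038,.11),199.65),rel(T(-.03,-.038,.0695),199.65))
R=Ro.from_quat(manip.sense()["tool_rot"]).as_matrix();print(R.round(4))
E
```

```text
(array([-0.0934,  0.0116,  0.2403]), array([ 0.2 , -0.39, -0.24]), 2.1) (array([ 0.1303,  0.0498, -0.0634]), np.float64(-0.04974040835130382)) (array([ 0.1708,  0.0499, -0.0634]), np.float64(-0.04974040835130382))
[[-1.000e-04  3.355e-01 -9.421e-01]
 [ 1.700e-03 -9.421e-01 -3.355e-01]
 [-1.000e+00 -1.600e-03 -5.000e-04]]
```

Request:
play_rows(
  series=[
    [0.02,0.025,-0.032,0],
    [0.06,0.05,-0.0634,0],
    [0.1,0.05,-0.0634,0],
    [0.13,0.05,-0.0634,0],
    [0.14,0.05,-0.0634,0],
    [0.14,0.05,-0.0634,0],
    [0.14,0.05,-0.0634,0],
  ],
)

```text
t: 2.8
tcp_pos: [0.6071, -0.1859, 0.1018]
tool_rot: [0.698, 0.12, -0.696, 0.12]
force: [-0.1, 0.0, 0.5]
finger_gap: 0.004
```

```bash
python3 - <<'E'
from h import *
print(inT(),rel(T(-.03,-.038,.0695),199.65))
s=snapshot("wrist"); np.savez("/tmp/wrist2.npz",**s); cv2.imwrite("pics/wrist2.png",s["image"])
E
```

```text
(array([-0.0293, -0.039 ,  0.1018]), array([-0.08,  0.06,  0.48]), 2.8) (array([ 0.0323, -0.0011,  0.0008]), np.float64(-0.05685664702879282))
```

View pics/wrist2.png

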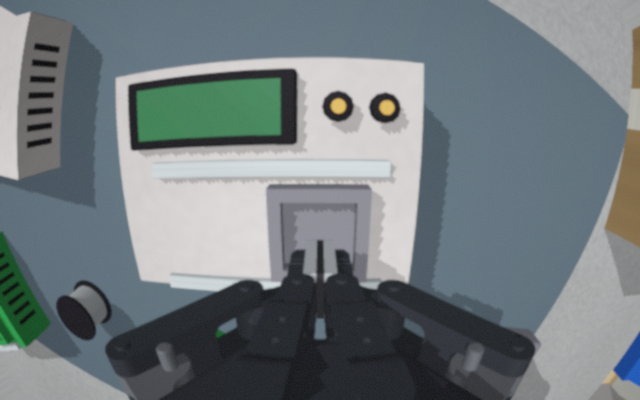

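The fingers (tip around px (320,255)) are centred over the hollow (283–357). Descending.

Request:
play_rows(
  series=[
    [0.012,-0.001,0.0008,0],
    [0.022,-0.001,0.0008,0],
    [0.028,-0.001,0.0008,0],
    [0.0315,-0.001,0.0008,0],
    [0.0315,-0.001,0.0008,0],
  ],
)

```text
t: 3.35
tcp_pos: [0.606, -0.1852, 0.07]
tool_rot: [0.698, 0.12, -0.696, 0.12]
force: [-0.0, 0.8, 0.1]
finger_gap: 0.001
```

```bash
python3 - <<'E'
from h import *
print(inT())
E
```

```text
(array([-0.03 , -0.038,  0.07 ]), array([0.28, 0.8 , 0.06]), 3.35)
```

Request:
play_rows(
  series=[
    [0,-0.003,0,0],
    [0,-0.006,0,0],
    [0,-0.009,0,0],
    [0,-0.012,0,0],
    [0,-0.016,0,0],
    [0,-0.02,0,0],
    [0,-0.024,0,0],
    [0,-0.028,0,0],
    [0,-0.032,0,0],
    [0,-0.036,0,0],
    [0,-0.04,0,0],
    [0,-0.044,0,0],
    [0,-0.048,0,0],
    [0,-0.052,0,0],
    [0,-0.056,0,0],
    [0,-0.06,0,0],
    [0,-0.063,0,0],
    [0,-0.065,0,0],
    [0,-0.065,0,0],
  ],
)

```text
t: 5.25
tcp_pos: [0.5841, -0.1233, 0.0701]
tool_rot: [0.698, 0.121, -0.696, 0.12]
force: [1.6, 0.6, 1.8]
finger_gap: 0.005
```

```bash
python3 - <<'E'
from h import *
print(inT())
s=snapshot("wrist"); np.savez("/tmp/wrist3.npz",**s); cv2.imwrite("pics/wrist3.png",s["image"])
s=snapshot("top"); np.savez("/tmp/top3.npz",**s); cv2.imwrite("pics/top3.png",s["image"])
E
```

```text
(array([-0.0298,  0.0276,  0.0701]), array([ 1.75, -0.  ,  1.76]), 5.25)
```

View pics/wrist3.png

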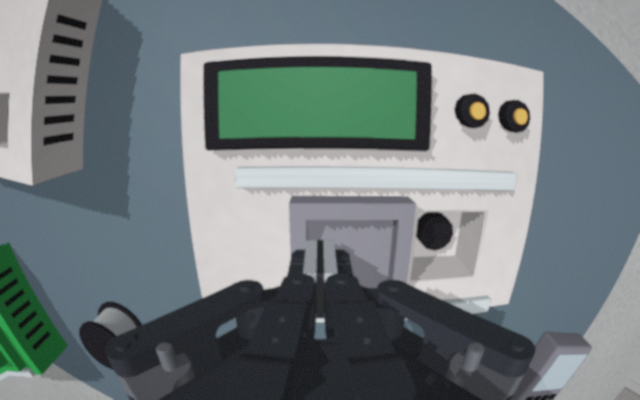

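The guard follows the finger: edges at px 290–413, reset key visible at (435,230). Now I measure the guard's opening and the contact offset.

```bash
python3 - <<'E'
from h import *
s=dict(np.load("/tmp/wrist3.npz"))
c=cv2.resize(s["image"][180:300,270:520],None,fx=3,fy=3,interpolation=cv2.INTER_CUBIC);cv2.imwrite("pics/c3.png",c)
for (u,v) in ((290,202),(414,202),(291,240),(413,240)):
    p=wpt(s,np.array([u]),np.array([v]),np.array([.076]))[0];print(u,v,(TR.T@(p[:2]-TC)*1000).round(1))
for (u,v) in ((181,58),(543,72)):
    p=wpt(s,np.array([u]),np.array([v]),np.array([.062]))[0];print(u,v,(TR.T@(p[:2]-TC)*1000).round(1))
P=wcloud(s);g=(abs(P[...,2]-.0765)<.0035);g[:190]=0;g[245:]=0;g[:,:270]=0;g[:,440:]=0
q=(P[g][:,:2]-TC)@TR*1000;print(np.percentile(q[:,1],[0.5,2,50,98,99.5]).round(1),np.percentile(q[:,0],[1,99]).round(1))
E
```

```text
290 202 [ 0.7 42.1]
414 202 [  0.6 -16.4]
291 240 [-18.3  42.2]
413 240 [-19.  -17.8]
181 58 [73.5 99.5]
543 72 [  74.8 -101. ]
[-16.8 -16.3  15.3  42.1  42.7] [-20.1   0.6]
```

View pics/c3.png

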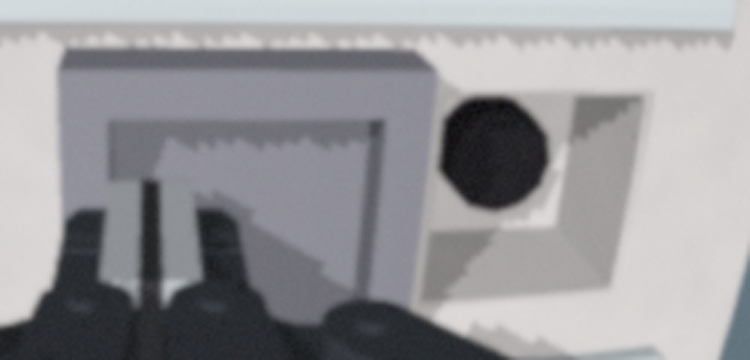

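The tester hasn't moved. The guard centre is at y≈+12.7 mm with the TCP 15 mm ahead of it, so the open stop should come at TCP y≈50 mm. I approach to 46 mm and then creep.

Request:
play_rows(
  series=[
    [0,-0.004,0,0],
    [0,-0.008,0,0],
    [0,-0.012,0,0],
    [0,-0.015,0,0],
    [0,-0.017,0,0],
    [0,-0.019,0,0],
    [0,-0.02,0,0],
    [0,-0.02,0,0],
  ],
)

```text
t: 6.15
tcp_pos: [0.5774, -0.1042, 0.0701]
tool_rot: [0.698, 0.121, -0.696, 0.12]
force: [2.7, 0.3, 1.7]
finger_gap: 0.001
```

```bash
python3 - <<'E'
from h import *
print(inT()); print(manip.sense()["tau"].round(2))
E
```

```text
(array([-0.0298,  0.0479,  0.0701]), array([ 2.63, -0.58,  1.7 ]), 6.15)
[-1.300e-01 -4.374e+01 -9.600e+00 -1.600e-01  5.000e-01 -1.000e-02]
```

Request:
play_rows(
  series=[
    [0,-0.0005,0,0],
    [0,-0.001,0,0],
    [0,-0.001,0,0],
  ],
)

```text
t: 6.45
tcp_pos: [0.577, -0.1033, 0.07]
tool_rot: [0.698, 0.121, -0.696, 0.12]
force: [2.1, -0.6, 0.8]
finger_gap: -0.001
```

```bash
python3 - <<'E'
from h import *
print(inT())
E
```

```text
(array([-0.0298,  0.0489,  0.07  ]), array([ 1.79, -1.31,  0.82]), 6.45)
```

Request:
play_rows(
  series=[
    [0,-0.0005,0,0],
    [0,-0.001,0,0],
    [0,-0.001,0,0],
  ],
)

```text
t: 6.75
tcp_pos: [0.5767, -0.1024, 0.0701]
tool_rot: [0.698, 0.121, -0.696, 0.12]
force: [2.1, -1.1, 1.5]
finger_gap: 0.0
```

```bash
python3 - <<'E'
from h import *
print(inT()); print(manip.sense()["tau"].round(2))
E
```

```text
(array([-0.0298,  0.0498,  0.0701]), array([ 1.58, -1.76,  1.51]), 6.75)
[ 4.000e-01 -4.378e+01 -9.370e+00  3.000e-02  6.300e-01 -2.000e-02]
```

Request:
play_rows(
  series=[
    [0,-0.0007,0,0],
    [0,-0.0007,0,0],
    [0,-0.0007,0,0],
  ],
)

```text
t: 7.05
tcp_pos: [0.5767, -0.1023, 0.0701]
tool_rot: [0.698, 0.12, -0.696, 0.12]
force: [1.5, -3.6, 0.3]
finger_gap: 0.0
```

```bash
python3 - <<'E'
from h import *
print(inT()); print(manip.sense()["tau"].round(2))
E
```

```text
(array([-0.0297,  0.0499,  0.0701]), array([ 0.16, -3.88,  0.35]), 7.05)
[ 2.050e+00 -4.412e+01 -8.850e+00  5.800e-01  9.600e-01 -2.000e-02]
```

Request:
play_rows(
  series=[
    [0,-0.0007,0,0],
    [0,-0.0007,0,0],
    [0,-0.0007,0,0],
  ],
)

```text
t: 7.35
tcp_pos: [0.5767, -0.1023, 0.0701]
tool_rot: [0.698, 0.12, -0.696, 0.121]
force: [1.9, -4.3, 0.3]
finger_gap: -0.002
```

```bash
python3 - <<'E'
from h import *
print(inT()); print(manip.sense()["tau"].round(2))
s=snapshot("wrist"); np.savez("/tmp/wrist4.npz",**s); cv2.imwrite("pics/wrist4.png",s["image"])
P=wcloud(s);g=(abs(P[...,2]-.0765)<.0035);g[:190]=0;g[245:]=0;g[:,:250]=0;g[:,440:]=0
q=(P[g][:,:2]-TC)@TR*1000;print(np.percentile(q[:,1],[0.5,2,50,98,99.5]).round(1))
E
```

```text
(array([-0.0298,  0.0499,  0.0701]), array([ 0.3 , -4.71,  0.26]), 7.35)
[ 2.560e+00 -4.422e+01 -8.710e+00  7.600e-01  1.040e+00 -2.000e-02]
[ 5.2  5.9 37.4 64.4 64.9]
```

View pics/wrist4.png

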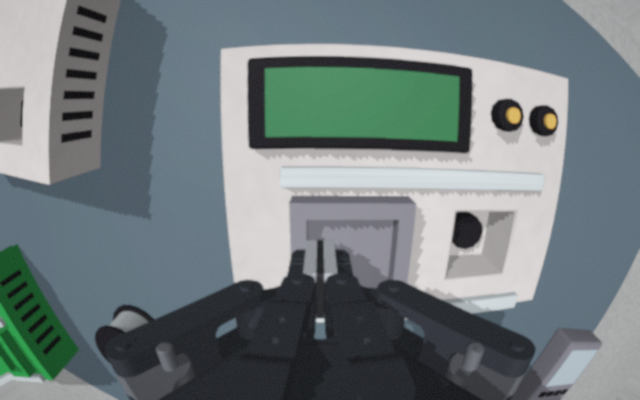

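The finger has met the stop: TCP stays at y=49.9 mm, force is about 4.7 N, guard edges are +5.2…64.9 so its centre is at +35.0, which is fully open. Retract, then go over the well and check it.

Request:
play_rows(
  series=[
    [0,0.004,0,0],
    [0,0.012,0,0],
    [-0.01,0.014,0,0],
    [-0.03,0.014,0,0],
    [-0.04,0.04,0,0],
    [-0.04,0.07,0,0],
    [-0.04,0.09,0,0],
    [-0.04,0.095,0,0],
    [-0.04,0.095,0,0],
    [-0.04,0.095,0,0],
  ],
)

```text
t: 8.4
tcp_pos: [0.6073, -0.1906, 0.1098]
tool_rot: [0.697, 0.121, -0.696, 0.12]
force: [-0.5, -0.6, -0.1]
finger_gap: -0.002
```

```bash
python3 - <<'E'
from h import *
s=dict(np.load("/tmp/wrist4.npz"))
q=np.array([(458,210),(515,212),(501,278),(446,278)],float)
w=wpt(s,q[:,0],q[:,1],np.full(4,.062));print(((w[:,:2]-TC)@TR*1000).round(1))
print(((wpt(s,np.array([467.]),np.array([230.]),np.array([.042]))[:,:2]-TC)@TR*1000).round(1))
print(inT(),rel(T(-.03,-.045,.047),199.65))
s=snapshot("wrist"); np.savez("/tmp/wrist5.npz",**s); cv2.imwrite("pics/wrist5.png",s["image"])
E
```

```text
[[ -7.9 -25.2]
 [ -9.6 -65.5]
 [-54.1 -65.6]
 [-50.4 -24.4]]
[[-27.8 -44. ]]
(array([-0.0306, -0.0435,  0.1098]), array([-0.65, -0.46, -0.09]), 8.4) (array([ 0.0628,  0.0016, -0.0006]), np.float64(-0.041810910928936004))
```

View pics/wrist5.png

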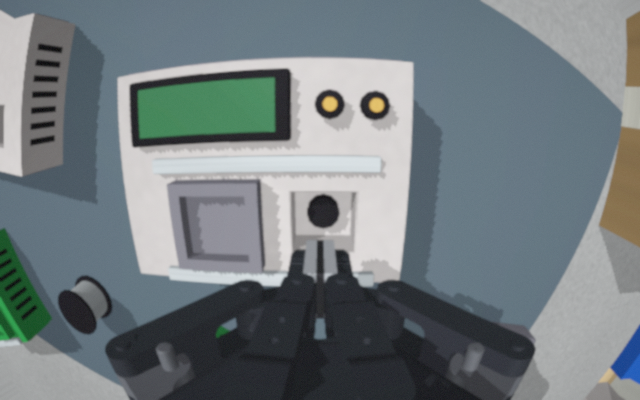

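Well measured at about (-30.5,-45.2), as expected; the key is at px (322,210) and the guard clear at (215,225). Descending.

Request:
play_rows(
  series=[
    [0.015,0.0016,-0.0006,0],
    [0.03,0.0016,-0.0006,0],
    [0.045,0.0016,-0.0006,0],
    [0.056,0.0016,-0.0006,0],
    [0.062,0.0016,-0.0006,0],
    [0.064,0.0016,-0.0006,0],
    [0.064,0.0016,-0.0006,0],
  ],
)

```text
t: 9.15
tcp_pos: [0.6085, -0.1916, 0.0455]
tool_rot: [0.697, 0.121, -0.696, 0.12]
force: [-0.1, 0.5, 0.8]
finger_gap: 0.002
```

```bash
python3 - <<'E'
from h import *
print(inT())
E
```

```text
(array([-0.0298, -0.0449,  0.0455]), array([0.04, 0.56, 0.82]), 9.15)
```

Request:
play_rows(
  series=[
    [0.002,0,0,0],
    [0.004,0,0,0],
    [0.006,0,0,0],
    [0.007,0,0,0],
    [0.008,0,0,0],
    [0.008,0,0,0],
  ],
)

```text
t: 9.75
tcp_pos: [0.609, -0.1919, 0.038]
tool_rot: [0.697, 0.121, -0.696, 0.12]
force: [-0.0, -0.2, 3.4]
finger_gap: -0.004
```

```bash
python3 - <<'E'
from h import *
print(inT())
E
```

```text
(array([-0.0294, -0.0453,  0.038 ]), array([-0.08, -0.18,  3.4 ]), 9.75)
```

Request:
play_rows(
  series=[
    [0.001,0,0,0],
    [0.002,0,0,0],
    [0.003,0,0,0],
    [0.0035,0,0,0],
    [0.0035,0,0,0],
  ],
)

```text
t: 10.25
tcp_pos: [0.6091, -0.1919, 0.036]
tool_rot: [0.697, 0.121, -0.696, 0.121]
force: [-2.0, 0.7, 11.6]
finger_gap: -0.0
```

Bottomed at z=0.036 with 11.6 N (over the 5 N needed). Hold, then release.

Request:
play_rows(
  series=[
    [0.001,0,0,0],
    [0.001,0,0,0],
    [0.001,0,0,0],
    [0.001,0,0,0],
    [0.001,0,0,0],
    [0.001,0,0,0],
    [0.001,0,0,0],
    [0.001,0,0,0],
    [0.001,0,0,0],
  ],
)

```text
t: 11.15
tcp_pos: [0.6091, -0.1919, 0.036]
tool_rot: [0.697, 0.121, -0.696, 0.121]
force: [-2.6, 0.6, 9.8]
finger_gap: -0.004
```

Request:
play_rows(
  series=[
    [-0.004,0,0,0],
    [-0.012,0,0,0],
    [-0.03,0,0,0],
    [-0.05,0,0,0],
    [-0.07,0,0,0],
    [-0.074,0,0,0],
    [-0.074,0,0,0],
  ],
)

```text
t: 11.85
tcp_pos: [0.609, -0.192, 0.1104]
tool_rot: [0.698, 0.12, -0.696, 0.121]
force: [0.3, -0.4, 0.2]
finger_gap: 0.004
```

```bash
python3 - <<'E'
from h import *
print(inT(),rel(T(-.03,.035,.11),199.65))
s=snapshot("wrist"); np.savez("/tmp/wrist6.npz",**s); cv2.imwrite("pics/wrist6.png",s["image"])
P=wcloud(s);print("key z",np.median(P[205:215,317:327,2]))
P=P;g=(abs(P[...,2]-.0765)<.0035);g[:190]=0;g[262:]=0;g[:,:150]=0;g[:,275:]=0
q=(P[g][:,:2]-TC)@TR*1000;print(np.percentile(q[:,1],[0.5,50,99.5]).round(1))
E
```

```text
(array([-0.0295, -0.0454,  0.1104]), array([ 0.12, -0.48,  0.19]), 11.85) (array([ 0.0003, -0.0804,  0.0005]), np.float64(-0.001661717244684709))
key z 0.04235311591297241
[-5.4 22.8 55.2]
```

View pics/wrist6.png

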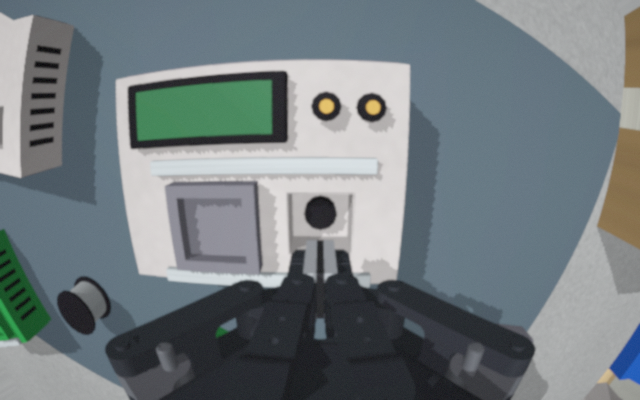

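The guard's measured edges look displaced; check against the previous frame.

```bash
python3 - <<'E'
from h import *
for n,pts in ((5,((169,184),(261,182))),(6,((167,186),(258,184)))):
    s=dict(np.load(f"/tmp/wrist{n}.npz"))
    q=np.array(pts,float);w=wpt(s,q[:,0],q[:,1],np.full(2,.076));print(n,((w[:,:2]-TC)@TR*1000).round(1))
    q=np.array([(117,80),(411,64)],float) if n==6 else np.array([(118,79),(413,63)],float);w=wpt(s,q[:,0],q[:,1],np.full(2,.062));print('  corners',((w[:,:2]-TC)@TR*1000).round(1))
    P=wcloud(s);g=(abs(P[...,2]-.0765)<.0035);g[:190]=0;g[262:]=0;g[:,:150]=0;g[:,275:]=0
    q=(P[g][:,:2]-TC)@TR*1000;print(np.percentile(q[:,1],[0.5,50,99.5]).round(1))
s=snapshot("top");np.savez("/tmp/top6.npz",**s)
cv2.imwrite("pics/top6.png",cv2.resize(s["image"][100:200,300:420],None,fx=5,fy=5,interpolation=cv2.INTER_CUBIC))
E
```

```text
5 [[ 0.3 53.1]
 [ 0.8 -8. ]]
  corners [[  74.4   99.2]
 [  74.4 -100.8]]
[-5.2 22.5 55.1]
6 [[ 0.2 53. ]
 [ 0.7 -8. ]]
  corners [[  75.    98.5]
 [  75.1 -101.6]]
[-5.4 22.8 55.2]
```

The guard slid back to about 68 mm open during my retraction (it had reached the 80 mm stop). Before redoing it I need the real finger cross-section, to see why it dragged.

```bash
python3 - <<'E'
from h import *
st=manip.sense();R=Ro.from_quat(st["tool_rot"]).as_matrix()
s=dict(np.load("/tmp/wrist6.npz"));P=wcloud(s)
L=(P-st["tcp_pos"])@R*1000   # tool frame
d=s["depth"]
m=(d>0)&(L[...,0]<25-20+20)&(P[...,2]>.085)
for lo in range(-80,30,8):
    k=(L[...,0]>=lo)&(L[...,0]<lo+8)&(d>0)&(abs(L[...,1])<120)&(abs(L[...,2])<60)&(P[...,2]>.085)
    if k.sum()>5: print(lo,k.sum(),np.percentile(L[k][:,1],[1,99]).round(1),np.percentile(L[k][:,2],[1,99]).round(1))
for v in (250,260,270,280,290):
    print(v,[(u,L[v,u].round(0).tolist()) for u in range(285,360,8)])
c=cv2.resize(s["image"][170:320,230:410],None,fx=4,fy=4,interpolation=cv2.INTER_CUBIC);cv2.imwrite("pics/c6.png",c)
E
```

```text
-80 5993 [-51.9  51. ] [-18.3   5.8]
-72 3372 [-46.3  45.4] [-18.2   7.2]
-64 4098 [-39.4  38.9] [-13.4   7.5]
-56 2666 [-34.6  34.1] [-14.7   7.5]
-48 851 [-27.3  26.3] [-14.6   9.3]
-40 699 [-12.4  12.8] [-12.4   9.9]
-32 516 [-13.4  13. ] [-12.4  -7.1]
-24 457 [-13.5  13. ] [-12.2  -7. ]
-16 373 [-13.1  12.9] [-12.6  -7.2]
-8 92 [-9.8  9.9] [-12.3  -7.4]
250 [(285, [46.0, -24.0, 18.0]), (293, [53.0, -19.0, 21.0]), (301, [-9.0, -9.0, -8.0]), (309, [-18.0, -5.0, -12.0]), (317, [-18.0, -1.0, -12.0]), (325, [-18.0, 2.0, -12.0]), (333, [-18.0, 6.0, -12.0]), (341, [-9.0, 10.0, -8.0]), (349, [51.0, 20.0, 20.0]), (357, [45.0, 25.0, 18.0])]
260 [(285, [45.0, -24.0, 25.0]), (293, [-20.0, -12.0, -8.0]), (301, [-19.0, -9.0, -7.0]), (309, [-28.0, -5.0, -12.0]), (317, [-26.0, -1.0, -11.0]), (325, [-28.0, 2.0, -12.0]), (333, [-28.0, 5.0, -12.0]), (341, [-20.0, 9.0, -8.0]), (349, [-20.0, 13.0, -8.0]), (357, [47.0, 26.0, 26.0])]
270 [(285, [48.0, -24.0, 34.0]), (293, [-30.0, -11.0, -8.0]), (301, [-30.0, -8.0, -8.0]), (309, [-36.0, -4.0, -12.0]), (317, [-36.0, -1.0, -11.0]), (325, [-37.0, 2.0, -12.0]), (333, [-35.0, 5.0, -11.0]), (341, [-29.0, 9.0, -8.0]), (349, [-30.0, 12.0, -8.0]), (357, [47.0, 26.0, 34.0])]
280 [(285, [-47.0, -13.0, -13.0]), (293, [-48.0, -10.0, -14.0]), (301, [-48.0, -7.0, -14.0]), (309, [-46.0, -4.0, -13.0]), (317, [-38.0, -1.0, -8.0]), (325, [-39.0, 2.0, -8.0]), (333, [-46.0, 5.0, -13.0]), (341, [-50.0, 7.0, -15.0]), (349, [-46.0, 11.0, -13.0]), (357, [-47.0, 13.0, -13.0])]
290 [(285, [-53.0, -12.0, -13.0]), (293, [-53.0, -9.0, -13.0]), (301, [-54.0, -7.0, -13.0]), (309, [-53.0, -4.0, -13.0]), (317, [-40.0, -1.0, -5.0]), (325, [-45.0, 2.0, -8.0]), (333, [-52.0, 4.0, -12.0]), (341, [-52.0, 7.0, -12.0]), (349, [-54.0, 10.0, -13.0]), (357, [-54.0, 12.0, -14.0])]
```

View pics/c6.png

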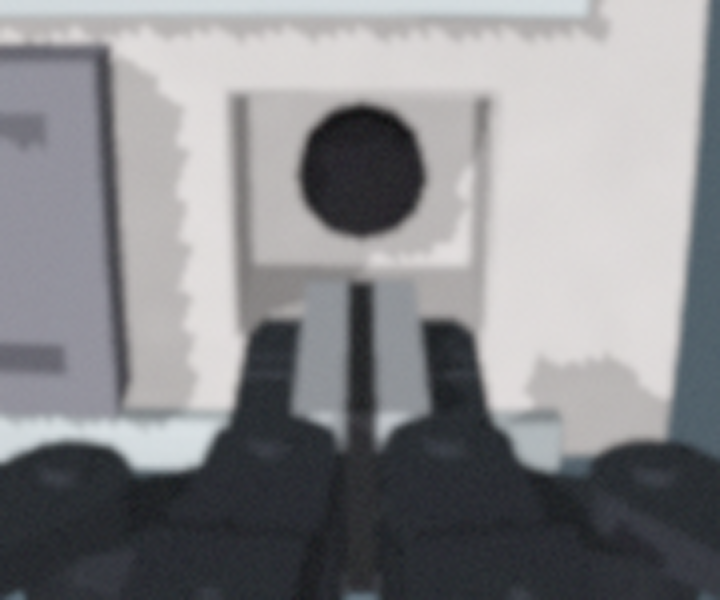

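View pics/top6.png

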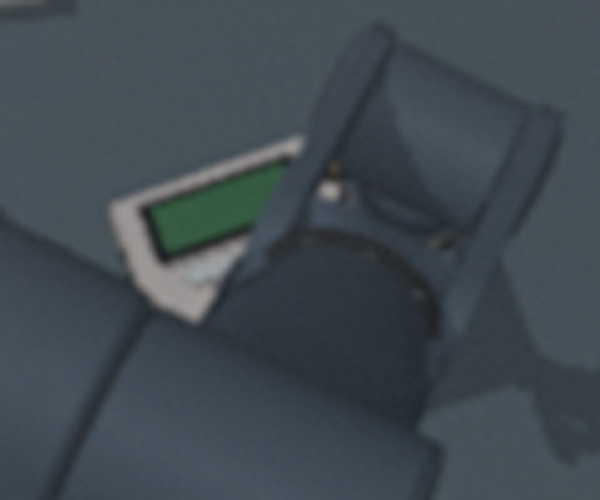

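The finger is 18 to 26 mm thick at the tip, so there should have been about 20 mm of clearance. I'll re-open the guard fully and this time check each step of the withdrawal, then press again with the guard fully open.

Request:
play_rows(
  series=[
    [0,-0.02,0,0],
    [0,-0.05,0,0],
    [0,-0.068,0,0],
    [0,-0.071,0.0005,0],
    [0,-0.071,0.0005,0],
    [0.015,-0.071,0.0005,0],
    [0.03,-0.071,0.0005,0],
    [0.038,-0.071,0.0005,0],
    [0.0405,-0.071,0.0005,0],
    [0.0405,-0.071,0.0005,0],
  ],
)

```text
t: 12.95
tcp_pos: [0.584, -0.1254, 0.0682]
tool_rot: [0.697, 0.121, -0.697, 0.12]
force: [0.2, 0.4, 0.1]
finger_gap: 0.005
```

Request:
play_rows(
  series=[
    [0,-0.003,0,0],
    [0,-0.006,0,0],
    [0,-0.01,0,0],
    [0,-0.014,0,0],
    [0,-0.018,0,0],
    [0,-0.02,0,0],
    [0,-0.021,0,0],
    [0,-0.021,0,0],
  ],
)

```text
t: 13.75
tcp_pos: [0.5781, -0.1072, 0.0688]
tool_rot: [0.698, 0.12, -0.696, 0.122]
force: [0.3, -6.7, -1.3]
finger_gap: 0.003
```

```bash
cat > gd.py <<'E'
from h import *
import sys
def gpos(s):
    P=wcloud(s);Q=np.concatenate([(P[...,:2]-TC)@TR*1000,P[...,2:]*1000],-1)
    k=(Q[...,0]<-2)&(Q[...,0]>-12)&(abs(Q[...,2]-76.5)<3)&(abs(Q[...,1])<100)
    y=Q[k][:,1];
    return (np.percentile(y,[1,99]).round(1),len(y)) if len(y) else None
if __name__=="__main__":
    n=sys.argv[1]
    s=snapshot("wrist");np.savez(f"/tmp/wrist{n}.npz",**s);cv2.imwrite(f"pics/wrist{n}.png",s["image"])
    print(inT(),gpos(s))
E
python3 - <<'E'
from gd import *
for i in (1,3,4,5,6):print(i,gpos(dict(np.load(f"/tmp/wrist{i}.npz"))))
E
python3 gd.py 7
```

```text
1 (array([-67. ,  -7.3]), 420)
3 (array([-16.7,  42.6]), 1761)
4 (array([ 5.6, 64.5]), 1731)
5 (array([-5.1, 54.7]), 971)
6 (array([-5.3, 54.8]), 955)
(array([-0.0301,  0.0448,  0.0687]), array([-0.79, -5.8 ,  0.2 ]), 13.8) (array([ 5.3, 64.8]), 1782)
```

The guard is open again (centre +35.0, stop force about 6 N). The cause is clear too: at z=0.070 the finger backs were resting on the guard's rim and dragged it by friction. Now they sit inside the hollow. Back off only 5 mm, straight up, check.

Request:
play_rows(
  series=[
    [0,0.003,0,0],
    [0,0.006,0,0],
    [-0.005,0.006,0,0],
    [-0.02,0.006,0,0],
    [-0.04,0.006,0,0],
    [-0.041,0.006,0,0],
    [-0.041,0.006,0,0],
  ],
)

```text
t: 14.5
tcp_pos: [0.5801, -0.1126, 0.1101]
tool_rot: [0.698, 0.12, -0.696, 0.122]
force: [0.9, -0.4, -0.2]
finger_gap: -0.0
```

```bash
python3 gd.py 8; python3 -c "
from h import *
print(rel(T(-.03,-.045,.11),199.65))"
```

```text
(array([-0.0305,  0.0394,  0.1095]), array([-0.16,  0.46,  0.06]), 14.55) (array([ 5.5, 64.4]), 1090)
(array([-0.0004,  0.0844, -0.0004]), np.float64(0.02553984706666938))
```

The guard stayed fully open (5.5…64.4). Back over the well and down, to just above the key.

Request:
play_rows(
  series=[
    [0,0.02,0,0],
    [0,0.05,0,0],
    [0,0.075,0,0],
    [0,0.084,0,0],
    [0,0.084,0,0],
    [0,0.084,0,0],
    [0.015,0.084,0,0],
    [0.03,0.084,0,0],
    [0.045,0.084,0,0],
    [0.057,0.084,0,0],
    [0.063,0.084,0,0],
    [0.0635,0.084,0,0],
    [0.0635,0.084,0,0],
  ],
)

```text
t: 15.85
tcp_pos: [0.6081, -0.1917, 0.046]
tool_rot: [0.697, 0.12, -0.696, 0.121]
force: [-0.7, 0.9, -0.4]
finger_gap: -0.001
```

```bash
python3 gd.py 9
```

```text
(array([-0.03  , -0.0451,  0.0465]), array([-0.12,  0.28,  0.49]), 15.9) (array([ 4.8, 64.7]), 1656)
```

Request:
play_rows(
  series=[
    [0.003,0,0,0],
    [0.006,0,0,0],
    [0.009,0,0,0],
    [0.011,0,0,0],
    [0.0115,0,0,0],
    [0.0115,0,0,0],
    [0.0115,0,0,0],
    [0.0115,0,0,0],
    [0.0115,0,0,0],
    [0.0115,0,0,0],
    [0.0115,0,0,0],
    [0.0115,0,0,0],
    [0.0115,0,0,0],
    [0.0115,0,0,0],
  ],
)

```text
t: 17.3
tcp_pos: [0.6091, -0.1923, 0.0361]
tool_rot: [0.698, 0.12, -0.695, 0.122]
force: [-0.2, -0.8, 6.5]
finger_gap: 0.0
```

Request:
play_rows(
  series=[
    [0,0,0,0],
    [-0.004,0,0,0],
    [-0.012,0,0,0],
    [-0.03,0,0,0],
    [-0.05,0,0,0],
    [-0.07,0,0,0],
    [-0.074,0,0,0],
    [-0.074,0,0,0],
  ],
)

```text
t: 18.1
tcp_pos: [0.609, -0.1922, 0.1107]
tool_rot: [0.698, 0.119, -0.695, 0.122]
force: [0.1, -0.4, -0.7]
finger_gap: 0.001
```

```bash
python3 gd.py 10; python3 -c "
from h import *
s=dict(np.load('/tmp/wrist10.npz'));P=wcloud(s);print('key z',np.median(P[205:215,317:327,2]))
print(rel(T(-.03,.035,.11),199.65),rel(T(-.03,.035,.0685),199.65))"
```

```text
(array([-0.03  , -0.0451,  0.1097]), array([0.32, 0.13, 0.11]), 18.15) (array([ 5.1, 64.2]), 910)
key z 0.04227971924064469
(array([-0.0006, -0.0801, -0.0001]), np.float64(0.02892336263681677)) (array([ 0.0409, -0.0802,  0.    ]), np.float64(0.02892336263681677))
```

Pressed fully (z=0.036, 6.5 N) for about 1 s and the key is back up at 42.3 mm. Now shut the guard.

Request:
play_rows(
  series=[
    [0,-0.02,0,0],
    [0,-0.05,0,0],
    [0,-0.075,0,0],
    [0,-0.08,0,0],
    [0,-0.08,0,0],
    [0,-0.08,0,0],
    [0.015,-0.08,0,0],
    [0.03,-0.08,0,0],
    [0.037,-0.08,0,0],
    [0.041,-0.08,0,0],
    [0.041,-0.08,0,0],
  ],
)

```text
t: 19.25
tcp_pos: [0.5816, -0.1172, 0.068]
tool_rot: [0.698, 0.12, -0.696, 0.122]
force: [0.2, -0.2, -0.0]
finger_gap: 0.003
```

```bash
python3 gd.py 11;python3 -c "
from h import *
print(rel(T(-.03,-.049,.0684),199.65))"
```

```text
(array([-0.0299,  0.0342,  0.0685]), array([ 0.21, -0.23,  0.07]), 19.3) (array([ 5.4, 64.4]), 1764)
(array([0.0004, 0.0832, 0.0001]), np.float64(-0.003898488298026982))
```

Request:
play_rows(
  series=[
    [0.0004,0.004,0,0],
    [0.0004,0.008,0,0],
    [0.0004,0.012,0,0],
    [0.0004,0.017,0,0],
    [0.0004,0.022,0,0],
    [0.0004,0.027,0,0],
    [0.0004,0.032,0,0],
    [0.0004,0.037,0,0],
    [0.0004,0.042,0,0],
    [0.0004,0.047,0,0],
    [0.0004,0.052,0,0],
    [0.0004,0.057,0,0],
    [0.0004,0.062,0,0],
    [0.0004,0.067,0,0],
    [0.0004,0.072,0,0],
    [0.0004,0.076,0,0],
    [0.0004,0.079,0,0],
    [0.0004,0.081,0,0],
    [0.0004,0.082,0,0],
    [0.0004,0.082,0,0],
  ],
)

```text
t: 21.3
tcp_pos: [0.6093, -0.1945, 0.0683]
tool_rot: [0.698, 0.119, -0.696, 0.122]
force: [0.2, 1.0, 1.3]
finger_gap: -0.001
```

```bash
python3 gd.py 12
```

```text
(array([-0.0301, -0.0478,  0.0681]), array([0.1 , 0.91, 0.26]), 21.35) (array([-67. ,  -7.7]), 1821)
```

View pics/wrist12.png

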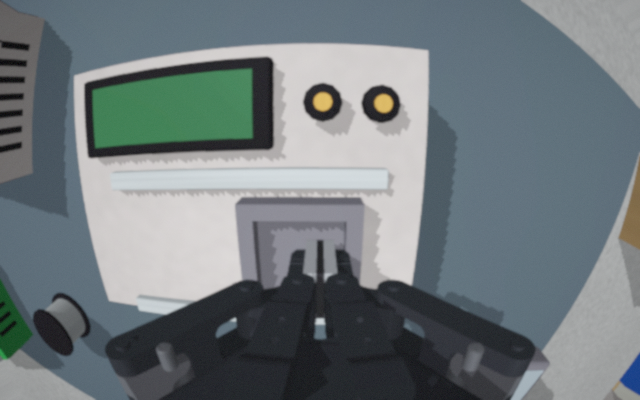

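Guard centre is at -37.3 mm (px edges 238–362), about 7.6 mm to go. Creeping.

Request:
play_rows(
  series=[
    [0,0.002,0,0],
    [0,0.004,0,0],
    [0,0.0055,0,0],
    [0,0.0065,0,0],
    [0,0.0065,0,0],
    [0,0.0065,0,0],
  ],
)

```text
t: 21.95
tcp_pos: [0.6114, -0.2008, 0.0681]
tool_rot: [0.698, 0.119, -0.696, 0.122]
force: [-0.2, 1.6, 0.4]
finger_gap: 0.002
```

Request:
play_rows(
  series=[
    [0,0.0008,0,0],
    [0,0.0012,0,0],
    [0,0.0012,0,0],
  ],
)

```text
t: 22.25
tcp_pos: [0.6117, -0.2018, 0.068]
tool_rot: [0.698, 0.12, -0.696, 0.122]
force: [1.1, 1.5, 1.0]
finger_gap: 0.003
```

```bash
python3 gd.py 13; python3 -c "
from h import *
print(manip.sense()['tau'].round(2))"
```

```text
(array([-0.0302, -0.0556,  0.068 ]), array([1.52, 2.09, 1.22]), 22.3) (array([-74.6, -15.4]), 1838)
[-1.100e+00 -4.815e+01 -1.304e+01 -3.300e-01 -2.200e-01  1.000e-02]
```

Close to the stop (centre -45.0). Push a little more until the force rises.

Request:
play_rows(
  series=[
    [0,0.0008,0,0],
    [0,0.0008,0,0],
    [0,0.0008,0,0],
  ],
)

```text
t: 22.6
tcp_pos: [0.6117, -0.2019, 0.068]
tool_rot: [0.698, 0.12, -0.696, 0.122]
force: [-0.8, 3.4, 1.8]
finger_gap: 0.001
```

Request:
play_rows(
  series=[
    [0,0.0008,0,0],
    [0,0.0008,0,0],
    [0,0.0008,0,0],
  ],
)

```text
t: 22.9
tcp_pos: [0.6118, -0.202, 0.068]
tool_rot: [0.697, 0.12, -0.696, 0.121]
force: [-0.6, 5.5, 2.7]
finger_gap: 0.002
```

```bash
python3 gd.py 14
```

```text
(array([-0.0303, -0.0558,  0.068 ]), array([1.88, 4.96, 2.96]), 22.95) (array([-74.7, -15.5]), 1841)
```

At the stop with 5 N. Back off, lift and check.

Request:
play_rows(
  series=[
    [0,-0.003,0,0],
    [0,-0.006,0,0],
    [-0.005,-0.006,0,0],
    [-0.02,-0.006,0,0],
    [-0.06,-0.006,0,0],
    [-0.1,-0.006,0,0],
    [-0.14,-0.006,0.03,0],
    [-0.17,-0.006,0.06,0],
    [-0.17,-0.006,0.07,0],
    [-0.17,-0.006,0.07,0],
    [-0.17,-0.006,0.07,0],
  ],
)

```text
t: 24.05
tcp_pos: [0.5434, -0.2197, 0.2375]
tool_rot: [0.697, 0.12, -0.696, 0.121]
force: [0.1, 0.6, -0.0]
finger_gap: -0.001
```

```bash
python3 gd.py 15; python3 - <<'E'
from meas import *
s=dict(np.load("/tmp/wrist15.npz"))
im=s["image"]
r,an,gr,c,gc,z=measure(s,(150,500,5,200));print(r,an,gr,TR.T@(np.array(gr[0])-np.array(r[0])))
t=snapshot("top");a=np.load("/tmp/top0.npz")["image"]
cv2.imwrite("pics/topend.png",np.vstack([a[90:290,160:480],t["image"][90:290,160:480]]))
E
```

```text
(array([-0.1004, -0.0492,  0.2369]), array([-0.26, -0.26,  0.28]), 24.1) (array([-74.2, -15.3]), 428)
((621.5042114257812, -139.41836547851562), (151.42208862304688, 200.60426330566406), 19.632888793945312) 19.632888793945312 ((608.9862670898438, -192.15533447265625), (60.51582336425781, 59.76262664794922), 19.474346160888672) [-29.52300117 -45.45634423]
```

View pics/wrist15.png

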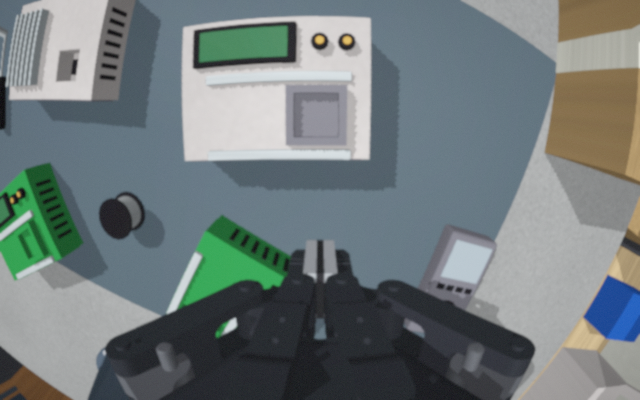

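View pics/topend.png

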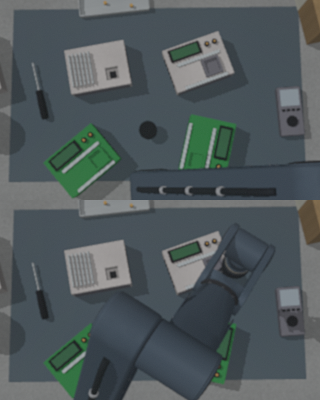

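The guard is shut (centre -45.4 mm, px (317,115)). The tester is at (621.5,-139.4), yaw 19.63°, which is within 0.1 mm of where it started. The load box, screwdriver, spool and meter look undisturbed, and the arm is clear.

```bash
python3 -c "
from station import manip
print(manip.sense()['t'],manip.sign_off())"
```

```text
the job is handed in; nothing more can be done
24.15 None
```

The job is done and handed in at 24 s of the 56 s allowed; sign-off reports no verdict. I opened the guard to its stop, pressed the reset key fully down for about a second, let it come up, and pushed the guard fully shut.

**Mishap:** on my first withdrawal the finger backs dragged the guard back about 11 mm. The first full press, about 1 s, was therefore made with the guard about 69 mm open. I noticed it afterwards, pushed the guard to its 80 mm stop again, and pressed a second time, so the key was pressed twice in all.

**Last checks:**
- **Opening:** the guard centre measured +35 mm with a stop force of 5–6 N. It stayed there through the second press.
- **Second press:** the fingertip bottomed at z = 36 mm with 6.5 N for about 1 s. The key then read 42.3 mm, which is fully up.
- **Shutting:** the guard met its stop at about 5 N. Its centre measured −45.4 mm against −45 mm for shut.
- **Tester:** it moved about 0.1 mm and 0.05° by camera, which is within measuring error.
- **Other items:** by eye, the load box, screwdriver, spool and meter look undisturbed. The robot ended clear, at z ≈ 0.24 m.

No check is left failing.

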